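# Scrape the test block clean, seat its bayonet plug and hold it

### The arm

A 7-joint arm with a two-finger parallel gripper is mounted at the origin on a cart in front of the work surface, level with it; the furniture and walls round the work are solid. World frame = base frame: x ahead of the robot, y to its left, z up, the work surface at z = 0. Lengths are in mm, angles in rad, forces in N, time in s.
With the tool pointing down it reaches from about 375 to 925 mm from the base axis. Payload 3.1 kg.
Tool frame: the origin (TCP) lies midway between the tips of the shut fingers; the grasp point (between the pads) lies 19 mm behind it; z points along the fingers, y is the line along which they close (so a half turn about z gives the same grasp; the last joint's range is limited). The gripper opens to 85 mm and grips with 20 to 120 N. Pads are 22 mm wide; open, the fingers measure 114 mm over their backs; the gripper's body (76 mm by 85 mm) begins 54 mm behind the grasp point. The pads swing forward as they close: fully open they stand 13 mm farther back than shut.
Start: joints at [-1.206, 0.383, 0.044, 1.598, -0.018, 1.161, -0.05], TCP at [290.175, 581.637, 231.269] pointing down, gripper open.
Joint ranges: [-2.61, 2.61], [-0.41, 2.15], [-1.48, 1.57], [0, 2.5], [-1.57, 4.71], [0.05, 1.97], [-2.85, 2.85]. Speed limits (rad/s): [2.79, 2.79, 3.14, 3.14, 3.14, 3.14, 3.14].

### API

Orientations are given as a rotation vector (axis times angle).
In Python, from rig import ctrl, optics gives the robot as it stands. Calls block until the motion is done:
- ctrl.reach(position, orientation): joint-space move of the TCP to a pose.
- ctrl.move_l(position, rate=150, attitude=None, max_force=None): straight line of the TCP; attitude=None keeps the orientation; rate is the mean speed in mm/s. With max_force (N) it stops when the force on the tool has changed by that much, and returns True; else False.
- ctrl.move_j(angles): joint-space move.
- ctrl.open_gripper() and ctrl.grab(grip_force=None): open the fingers fully, or close them until they stop; grip_force is the grip in N (None keeps the last).
- ctrl.wait(seconds).
- ctrl.inverse_kinematics(position, orientation): joint angles nearest the present ones, or None.
- ctrl.get_obs(): the state.
- optics.capture(name): name is "side" or "top" or "wrist"; returns a dict with "pixels" (400x640x3 uint8, blue, green, red), "fx", "fy", "cx", "cy" (pixels), "extrinsics" (4x4, takes a point from camera to world coordinates); the wrist camera has in their place "hand_eye" (4x4, takes a point from camera to tool coordinates, whose origin is the TCP and whose axes are the flange's). Camera axes: x right, y up, looking along -z (the intrinsics and any distortion apply to the point x, -y, -z); pixel columns grow to the right and rows downward; lengths in mm; the calibration is good to about 2 mm. A picture is of the moment at which its call begins: read the wrist's pose just before it. There is no depth.
A pose or a line that the arm cannot do raises ctrl.IKError and nothing moves.
- ctrl.hand_in(): hands the job in; it is judged then, once.
The state is a dict: "t": time; "joint_pos": joint angles; "dq": joint speeds; "joint_torque": joint torques, N m; "position": TCP position; "eef_rot": TCP orientation; "force": force on the tool from outside, world axes, zero at the start; "torque": the same for the moment, N m; "finger_gap": opening from 0.0 (shut) to 1.0 (fully open); "grip_force": force on a finger pad.
Only numpy, scipy, OpenCV 4.12 (cv2) and the standard library are available. Lean on these libraries where they do the work, as an engineer would, in place of code of your own. Each camera call takes 0.05 s, during which the arm holds its last target. There are 200 camera calls.

### The job

With the scraper block, never the fingers, wipe the three chips of hard glue off the top of the grey test block onto the bench (nothing may fall to the floor), and stand the scraper upright on the bench again, clear of the block. Then take the bayonet plug from its ring, put its cross bar through the keyhole port in the block, push it down until its flange lies on the block's top and twist it a quarter turn clockwise (seen from above) to the stop, against the springs. Finish while still gripping the plug and holding it turned and pressed fully home; do not let go, and leave the other things on the bench where they are.

Things in the scene. Friction and masses are not known exactly. Their poses are not given: they have to be found in the camera images.
- test_block: Test block fixed to the bench: grey housing, flat level bare aluminium top 100 mm along its x, 150 mm along its y, 40 mm above the bench. A brass hose stub sticks out 27 mm from its +x side. The bench ends 4 to 14 cm beyond its right-hand (-y) end. Origin: centre of its underside; z up.
- port (a point): Centre of the keyhole port, in the middle of the test block's top and in its plane; axes as the block's. A round hole 30 mm across with two opposite keyways along this x axis, 10 mm wide, 47 mm from end to end, in a 6 mm thick deck. A dark steel spring follower fills it to 0.5 mm below the top; its groove along the keyways, 8 mm wide and 6 mm deep, takes the lower part of the plug's bar.
- port_rotor (a joint): Turning of the follower in the port, rad: 0 with its groove along the keyways (at rest), growing clockwise seen from above to a stop at 1.571. The plug's bar turns it, against a spring of about 0.06 N m at the stop. The follower also yields downward up to 17 mm: 3 N at first, 7.5 N with the plug home; it lifts the plug off again if the push ends.
- plug_handle (a point): Centre of the plug's upright black handle, 44 mm long (x), 18 mm thick (y), 46 mm high (z up); it stands on a steel flange 52 mm across, 5 mm thick, whose underside is 28 mm below this point and ends on the block's top. The plug weighs about 0.15 kg and stands in the park ring at the start.
- plug: The same plug; origin at the centre of the flange's underside, z up. Below it: a shaft 26 mm across, 14 mm long, and through its foot a cross bar 42 mm long, 5 mm thick, 8 mm high along x, as the handle is; bar underside 19 mm below the origin, its top 11 mm. The bar enters along the keyways, either way round, and can turn once its top is under the deck (origin under 5 mm above the block's top).
- park_center (a point): Centre of the top of the fixed grey park ring, 64 mm across and 24 mm high, inner width 47 mm; the plug's flange rests on it, shaft and bar hang inside. It stands on the black mat.
- scraper_handle (a point): Centre of the scraper block's upright wooden grip, 18 mm thick (along x), 44 mm long (along y), 46 mm high. Below it is the foot, 26 mm wide (x), 110 mm long (y), 16 mm high with a rubber underside, 39 mm below this point. It wipes moving along its x. z is up; 0.15 kg. It stands on the black mat on the bench (4 mm thick).
- scraper: The same scraper block; origin at the centre of its underside.
- chip_1_center (a point): Centre of a loose cream-coloured chip of hard glue, about 19 x 15 mm and 8 mm high, lying on the test block's top beside the port.
- chip_1: The same chip; origin at its underside.
- chip_2_center (a point): Centre of a loose cream-coloured chip of hard glue, about 19 x 15 mm and 8 mm high, lying on the test block's top beside the port.
- chip_2: The same chip; origin at its underside.
- chip_3_center (a point): Centre of a loose cream-coloured chip of hard glue, about 19 x 15 mm and 8 mm high, lying on the test block's top beside the port.
- chip_3: The same chip; origin at its underside.
- spray_bottle: Bystander, to be left alone: clear spray bottle, 38 mm across, 120 mm high, standing; origin at the centre of its underside.
- bowl: Bystander, to be left alone: dark glazed bowl, 145 mm across, 68 mm high; origin at the centre of its underside.
- thread_tap: Bystander, to be left alone: small black pencil-shaped tool lying on the bench, 78 mm long, 14 mm thick; origin at the centre of its underside.
- adapter_disc: Bystander, to be left alone: black adapter disc with a hub, 55 mm across, 19 mm high; origin at the centre of its underside.
- push_pin: Bystander, to be left alone: pin with a round black knob lying on the bench, 72 mm long, 23 mm high; origin at the centre of its underside.

How it is judged (in metres and radians):
On the way, in this order (a step that is already met when the one before it is completed fails the run):
1. all three chips have been wiped off the test block's top (height (world z) of each of chip_1_center, chip_2_center, chip_3_center below 0.03 m), for 0.1 s.
2. the scraper stands upright on the bench, let go (height (world z) of scraper below 0.01 m and angle between scraper's own z axis and vertical below 0.15 rad and contact force between the fingers and scraper below 0.1 N), for 0.2 s.
3. the plug's cross bar has been pushed through the port to below the deck (z of plug_handle in the frame of port below 0.0345 m and horizontal distance between plug_handle and port below 0.005 m), for 0.05 s.
At the end, for the whole second after the job is handed in: Plug gripped (over 2 N), flange within 2 mm of the block's top, within 4 mm of the port's centre, upright within 0.06 rad, plug and follower turned 78 degrees or more; all chips off the block's top; scraper upright on the bench, released, not touching the block (all of step 1 and all of step 2 and z of plug_handle in the frame of port below 0.03 m and horizontal distance between plug_handle and port below 0.004 m and angle between plug's own z axis and vertical below 0.06 rad and angle between the x axis of plug and the x axis of port, either way round above 1.36 rad and value of joint port_rotor above 1.36 rad and contact force between the fingers and plug above 2 N and contact force between scraper and test_block below 0.1 N); the arm keeps its last pose, push and grip.
It fails at once if a chip is touched with the fingers (contact force between the fingers and chip_1 above 0.3 N or contact force between the fingers and chip_2 above 0.3 N or contact force between the fingers and chip_3 above 0.3 N).
It fails at once if another thing on the bench is moved more than 30 mm (distance of any of spray_bottle, bowl, thread_tap, adapter_disc, push_pin from where it was at the start of the episode above 0.03 m).
It also fails if it takes over 67 s, if anything falls off the work surface, if the arm or the gripper's body presses on something with over 40 N, if the wrist force passes 120 N, or if a joint passes its speed limit or range.

## Working session

There is one attempt and no reset: what is moved stays moved. The work goes in short steps, each a Python script; the robot and the scene stay as the last script left them, time stands still between calls to the robot, and variables do not carry over. Pictures are saved under pics/ and viewed, at most 10 in all, crops included, and the job is handed in when it is done.

```bash
ls; mkdir -p pics; python3 - <<'E'
from rig import ctrl, optics
import cv2,numpy as np
for n in ("top","side"):
    c=optics.capture(n); cv2.imwrite(f"pics/{n}0.png",c["pixels"])
    print(n,{k:(np.round(v,3).tolist() if not isinstance(v,dict) else v) for k,v in c.items() if k!="pixels"})
o=ctrl.get_obs(); print(o)
c=optics.capture("wrist"); cv2.imwrite("pics/wrist0.png",c["pixels"]); print(np.round(c["hand_eye"],3).tolist(),[k for k in c],c["fx"],c["cx"],c["cy"])
E
```

```text
pics
top {'fx': 449.467, 'fy': 449.467, 'cx': 322.876, 'cy': 198.763, 'extrinsics': [[-0.022, 0.984, -0.175, 311.981], [-0.999, -0.026, -0.022, 5.67], [-0.026, 0.175, 0.984, 1344.813], [0.0, 0.0, 0.0, 1.0]]}
side {'fx': 385.738, 'fy': 385.738, 'cx': 319.227, 'cy': 198.391, 'extrinsics': [[0.96, 0.133, -0.246, 307.084], [-0.279, 0.407, -0.87, -836.873], [-0.015, 0.904, 0.428, 497.743], [0.0, 0.0, 0.0, 1.0]]}
{'t': 0.1, 'joint_pos': array([-1.20581299,  0.3837495 ,  0.04383579,  1.59943872, -0.01789249,
        1.16117752, -0.04990659]), 'dq': array([-0.00047982, -0.00210176,  0.00111869, -0.0041946 , -0.00075192,
       -0.00122686, -0.00020101]), 'joint_torque': array([ 2.74186765e-03, -4.34729612e+01,  1.02921221e+00, -2.50455326e+01,
        1.08999884e-02,  5.42401947e-03,  1.66264579e-05]), 'position': array([289.80622614, 580.85992705, 230.00507454]), 'eef_rot': array([-0.72025529, -3.05748279,  0.00368126]), 'force': array([ 0.30901683, -0.27849026, -1.04991811]), 'torque': array([-0.03065314, -0.00224573,  0.00246395]), 'grip_force': 0.0, 'finger_gap': 0.9920468722807416}
[[0.0, 0.956, 0.294, 76.125], [1.0, -0.001, 0.001, 0.036], [0.001, 0.294, -0.956, -141.747], [0.0, 0.0, 0.0, 1.0]] ['pixels', 'fx', 'fy', 'cx', 'cy', 'hand_eye'] 292.9615972105546 321.72701283283624 197.49793463734318
```

View pics/top0.png

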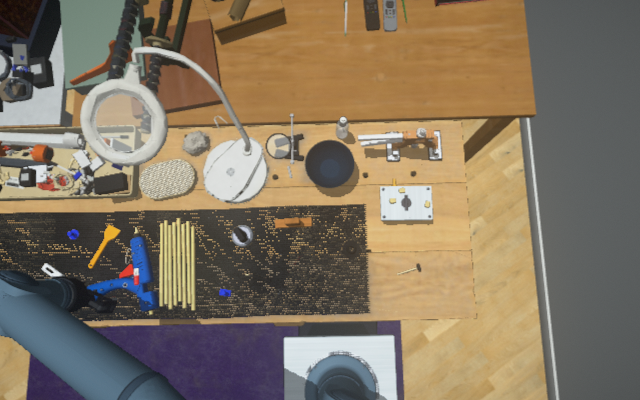

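View pics/side0.png

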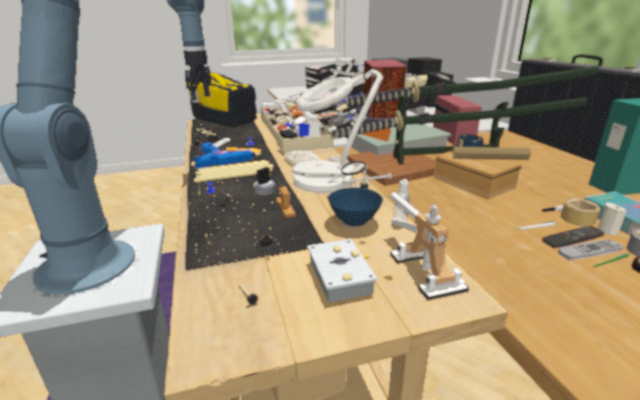

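The top view shows the block at about (406,203), with chips near (392,201), (402,190) and (428,204). The scraper is at (293,223), the plug in its ring at (242,235), the bowl at (330,164) and the spray bottle at (342,127). The push pin is at (410,269). Next I measure these and take a close crop.

```bash
cat > h.py <<'E'
import numpy as np, cv2
from scipy.spatial.transform import Rotation as R
from rig import ctrl, optics
def ray(c,px,T):
    px=np.atleast_2d(px).astype(float)
    d=np.c_[(px[:,0]-c["cx"])/c["fx"],-(px[:,1]-c["cy"])/c["fy"],-np.ones(len(px))]
    return T[:3,3],d@T[:3,:3].T
def onplane(c,px,z,T=None):
    T=np.array(c["extrinsics"]) if T is None else T
    o,d=ray(c,px,T); return o+d*((z-o[2])/d[:,2])[:,None]
def wrist(name):
    o=ctrl.get_obs(); c=optics.capture("wrist")
    T=np.eye(4);T[:3,:3]=R.from_rotvec(o["eef_rot"]).as_matrix();T[:3,3]=o["position"]
    T=T@np.array(c["hand_eye"]); cv2.imwrite(f"pics/{name}.png",c["pixels"]); np.savez(f"pics/{name}.npz",T=T,fx=c["fx"],fy=c["fy"],cx=c["cx"],cy=c["cy"])
    return c,T,c["pixels"]
def down(yaw):
    "tool z down; tool x axis points along world yaw"
    c,s=np.cos(yaw),np.sin(yaw)
    return R.from_matrix(np.array([[c,s,0],[s,-c,0],[0,0,-1]])).as_rotvec()
E
python3 - <<'E'
from h import *
c=optics.capture("top"); im=c["pixels"]
cv2.imwrite("pics/crop1.png",cv2.resize(im[170:290,220:450],None,fx=3.4,fy=3.4,interpolation=cv2.INTER_CUBIC))
for n,p,z in [("block",(406,203),40),("c1",(392,201),48),("c2",(402,190),48),("c3",(428,204),48),("scr",(293,223),60),("plug",(242,235),50),("bowl",(330,164),60),("spray",(342,125),100),("pin",(410,269),8)]:
    print(n,np.round(onplane(c,p,z)[0]))
o=ctrl.get_obs(); m=R.from_rotvec(o["eef_rot"]).as_matrix(); print(m.round(2))
E
```

```text
block [ 525. -208.   40.]
c1 [ 531. -167.   48.]
c2 [ 563. -198.   48.]
c3 [ 519. -271.   48.]
scr [472. 122.  60.]
plug [442. 271.  50.]
bowl [644.  11.  60.]
spray [749. -27. 100.]
pin [ 335. -215.    8.]
[[-0.89  0.45 -0.  ]
 [ 0.45  0.89 -0.  ]
 [-0.   -0.   -1.  ]]
```

View pics/crop1.png

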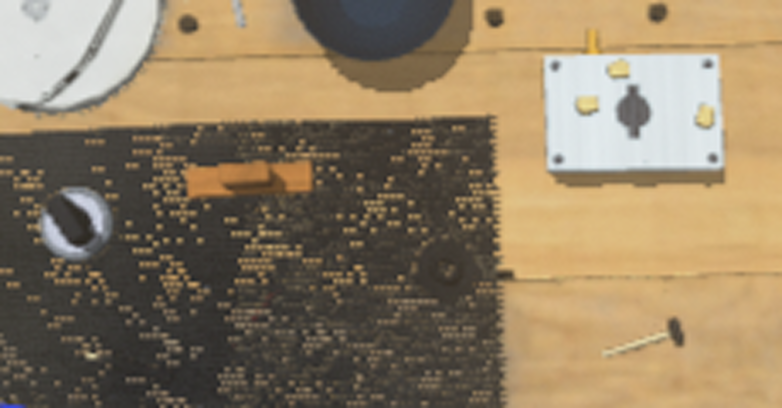

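The crop shows the scraper foot from (187,180) to (312,175), nearly along y. The plug handle runs from (60,200) to (92,240), and the block is almost axis-aligned. The chips are at (587,104), (619,68) and (705,116), and the adapter disc is at (447,268). Turned a quarter turn, the foot is 110 mm long across the 100 mm block. One pass along +y should therefore clear all three chips.

```bash
python3 - <<'E'
from h import *
ctrl.reach([442,271,175],down(3.76)); 
c,T,im=wrist("wplug"); o=ctrl.get_obs();print(o["t"],o["position"],o["joint_pos"].round(2))
ctrl.reach([472,122,185],down(np.pi/2))
c,T,im2=wrist("wscr"); o=ctrl.get_obs();print(o["t"],o["position"],o["joint_pos"].round(2))
cv2.imwrite("pics/v2.png",cv2.resize(np.hstack([im,im2]),(800,250)))
cv2.imwrite("pics/v2.png",np.vstack([cv2.resize(im,(480,300)),cv2.resize(im2,(480,300))]))
E
```

```text
1.6917 [441.8589649  272.39449508 175.33627928] [-0.69  0.2   0.06  1.97 -0.01  0.98  1.57]
3.3667 [471.94639209 122.63257617 185.00227372] [-0.69  0.13  0.38  2.04 -0.06  0.98 -0.28]
```

View pics/v2.png

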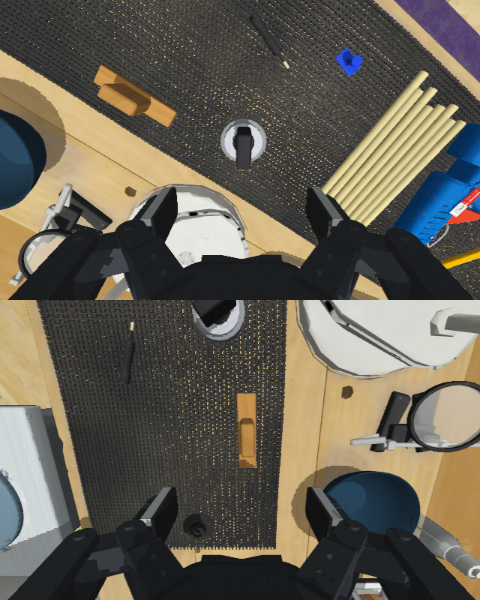

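In the upper half (plug view) the handle is at about (243,145) and the pale thread tap lies at (268,40). In the lower half the scraper foot runs from (246,393) to (248,467), with the grip at (246,438). The adapter disc is at (196,527). Next I zoom in for the edges.

```bash
python3 - <<'E'
from h import *
a=cv2.imread("pics/wplug.png")[150:230,280:360]; b=cv2.imread("pics/wscr.png")[115:235,290:370]
cv2.imwrite("pics/z.png",np.hstack([cv2.resize(a,(400,400),interpolation=2),cv2.resize(b,(400,600),interpolation=2)[:400*0+600]]) if 0 else np.hstack([cv2.copyMakeBorder(cv2.resize(a,(400,400),interpolation=2),0,200,0,0,0),cv2.resize(b,(400,600),interpolation=2)]))
for n in("wplug","wscr"):
    im=cv2.imread(f"pics/{n}.png"); d=np.load(f"pics/{n}.npz")
    hsv=cv2.cvtColor(im,cv2.COLOR_BGR2HSV)
    if n=="wscr":
        m=cv2.inRange(hsv,(5,120,60),(20,255,255)); m[:, :280]=0; m[:,380:]=0;m[:110]=0;m[240:]=0
    else:
        m=cv2.inRange(hsv,(0,0,110),(180,60,255)); m[:140]=0;m[240:]=0;m[:,:270]=0;m[:,370:]=0
    cs,_=cv2.findContours(m,0,1); k=max(cs,key=cv2.contourArea)
    print(n,cv2.minAreaRect(k),cv2.boundingRect(k),cv2.minEnclosingCircle(k))
E
```

```text
wplug ((324.0, 186.5), (60.0, 55.0), 0.0) (294, 159, 61, 56) ((324.1354064941406, 187.9583282470703), 30.928436279296875)
wscr ((328.8907165527344, 173.50341796875), (99.63886260986328, 25.237680435180664), 88.21009063720703) (315, 124, 28, 100) ((329.0, 173.5), 50.70759201049805)
```

View pics/z.png

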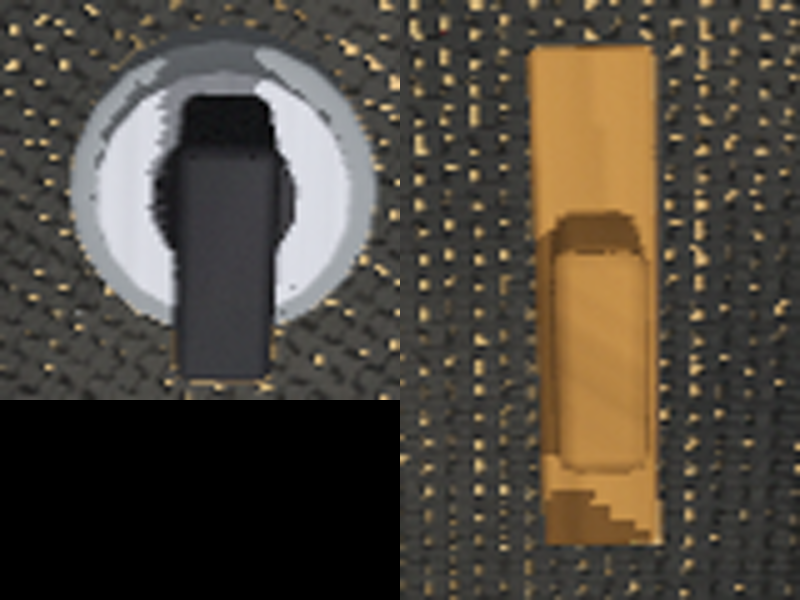

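The left half shows the handle's top face with corners (185,150), (275,150), (270,378) and (180,378). The right half shows the grip top from (555,252) to (645,470) and the foot from (530,46) to (660,545).

```bash
python3 - <<'E'
from h import *
def P(n,pts,z):
    d=np.load(f"pics/{n}.npz"); return onplane(d,pts,z,d["T"])
z=lambda p,x0,y0:np.array(p)/5.+[x0,y0]
def rep(n,q):
    q=np.array(q); a=q[2:].mean(0)-q[:2].mean(0); print(n,q.mean(0).round(1),"len",np.linalg.norm(a).round(1),"wid",np.linalg.norm(q[1]-q[0]).round(1),np.linalg.norm(q[3]-q[2]).round(1),"yaw",np.arctan2(a[1],a[0]).round(3))
rep("plug handle",P("wplug",z([(185,150),(275,150),(270,378),(180,378)],280,150),79))
rep("flange rect",P("wplug",z([(97,190),(352,190),(97,195),(352,195)],280,150),33))
rep("grip",P("wscr",z([(155,252),(245,252),(245,470),(160,470)],290,115),66))
rep("foot",P("wscr",z([(130,47),(257,45),(262,545),(147,545)],290,115),20))
E
```

```text
plug handle [441.9 277.2  79. ] len 41.1 wid 15.0 15.8 yaw 0.603
flange rect [441.5 276.9  33. ] len 1.0 wid 51.2 51.3 yaw 0.623
grip [478.9 127.3  66. ] len 41.6 wid 16.2 16.0 yaw -1.549
foot [479.7 127.1  20. ] len 109.4 wid 25.8 25.9 yaw -1.539
```

```bash
python3 - <<'E'
from h import *
S=np.array([479.2,127.2]); y=1.597
ctrl.reach([*S,100],down(y)); ctrl.move_l([*S,26],150,max_force=8)
p=ctrl.get_obs()["position"]; print("grasp",p)
ctrl.grab(60); o=ctrl.get_obs(); print(o["finger_gap"],o["grip_force"],o["position"]); zg=o["position"][2]-4
ctrl.move_l([*S,140],200)
ctrl.reach([525,-302,150],down(y-np.pi/2))
c=optics.capture("top"); cv2.imwrite("pics/t1.png",c["pixels"])
o=ctrl.get_obs(); print(o["t"],o["position"],"zg",zg,o["joint_pos"].round(2))
ctrl.move_l([525,-302,zg+42],120,max_force=10); print(ctrl.get_obs()["position"],ctrl.get_obs()["force"])
c=optics.capture("side"); s=c["pixels"]; t=optics.capture("top")["pixels"]
f=lambda a,w,h:cv2.resize(a,(w,h),interpolation=2)
cv2.imwrite("pics/v3.png",np.hstack([f(s[220:320,280:400],400,333),f(t[160:243,370:470],400,333)]))
print(ctrl.get_obs()["t"])
E
```

```text
grasp [480.74666033 127.60783243  27.45499805]
0.1996422117316564 58.965686559677124 [479.52915114 127.30071292  26.32735731]
7.425 [ 526.12906221 -299.16881776  149.38059725] zg 22.327357314851987 [-0.26  0.54  0.92  1.81 -0.49  1.04 -0.69]
[ 525.52983067 -302.64204433   64.98290542] [ 0.53819211  0.39286504 -2.19082704]
8.3917
```

View pics/v3.png

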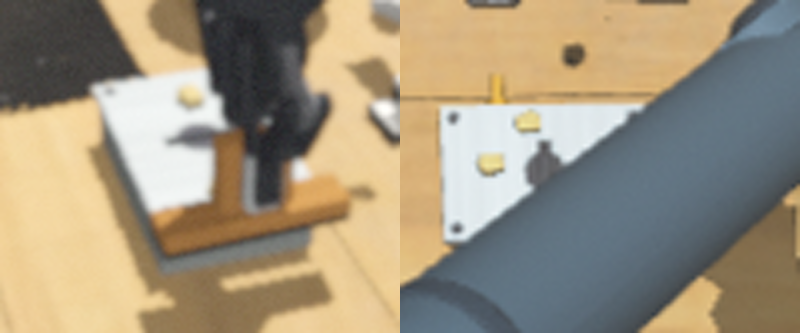

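The side view shows the foot across the block's right-hand end, behind chip 3, with no contact force. I sweep along +y.

```bash
python3 - <<'E'
from h import *
z=22.33+41
for y,r in((-240,60),(-180,60),(-128,50)):
    print(ctrl.move_l([525,y,z],r,max_force=15)); o=ctrl.get_obs(); print(o["position"].round(1),o["force"].round(1),o["t"])
ctrl.move_l([525,-128,160],200)
ctrl.reach([470,20,200],down(0.026))
c=optics.capture("top"); t=c["pixels"]; s=optics.capture("side")["pixels"]
f=lambda a,w,h:cv2.resize(a,(w,h),interpolation=2)
cv2.imwrite("pics/v4.png",np.hstack([f(s[200:320,280:400],400,400),f(t[150:270,350:470],400,400)]))
print(ctrl.get_obs()["t"])
E
```

```text
False
[ 525.  -240.1   63.3] [-0.1  0.6 -0.5] 9.575
False
[ 524.9 -179.8   63.2] [ 1.   0.2 -0.4] 10.725
False
[ 524.9 -128.5   63.4] [-0.3  0.5 -1.6] 11.9167
13.3417
```

View pics/v4.png

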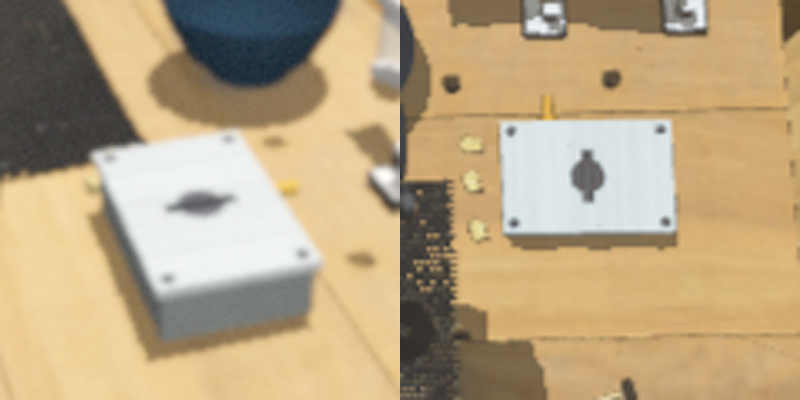

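The chips lie on the bench at (470,145), (472,182) and (480,230) in the right half, and the block's top is clear. Next I return the scraper and take the plug.

```bash
python3 - <<'E'
from h import *
S=np.array([479.2,127.2]); y=1.597
ctrl.reach([*S,70],down(y)); print(ctrl.move_l([*S,25],60,max_force=6),ctrl.get_obs()["position"].round(1))
ctrl.open_gripper(); ctrl.wait(0.2); ctrl.move_l([*S,130],200)
s=optics.capture("top")["pixels"]; cv2.imwrite("pics/t2.png",s)
P=np.array([441.7,277.0]); yp=0.61+np.pi
ctrl.reach([*P,115],down(yp)); print(ctrl.move_l([*P,39],120,max_force=8),ctrl.get_obs()["position"].round(1))
ctrl.grab(100); o=ctrl.get_obs(); print("grab",o["position"].round(1),o["finger_gap"],o["grip_force"],R.from_rotvec(o["eef_rot"]).as_matrix()[:2,0])
ctrl.move_l([*P,120],150)
B=np.array([525,-208]); ctrl.reach([B[0]+70,B[1],150],down(np.pi))
c,T,im=wrist("wport"); o=ctrl.get_obs(); print(o["t"],o["position"].round(1),o["joint_pos"].round(2))
cv2.imwrite("pics/v5.png",np.hstack([cv2.resize(im,(480,300)),cv2.resize(s[190:265,240:320],(320,300))]))
E
```

```text
True [478.5 127.   26.3]
False [442.3 277.2  39.4]
grab [442.2 277.2  39.5] 0.1988459165646523 97.69176363945007 [-0.81974304 -0.5727308 ]
22.5167 [ 595.7 -205.1  149.5] [-0.3   0.52  0.74  1.75 -0.4   1.03  2.16]
```

View pics/v5.png

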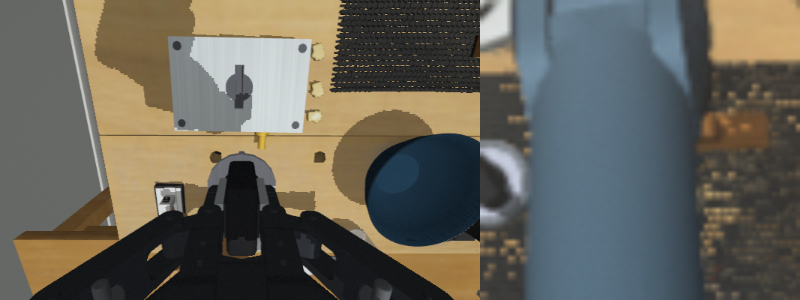

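The wrist picture shows the plug in the grip. The block's top corners are at (168,37), (311,39), (302,132) and (176,131), and the port is at (239,86). The scraper's end shows upright near its place, with the arm covering the rest.

```bash
python3 - <<'E'
from h import *
im=cv2.imread("pics/wport.png"); d=np.load("pics/wport.npz"); g=cv2.cvtColor(im,cv2.COLOR_BGR2GRAY)
m=np.zeros_like(g); m[80:152,285:352]=(g[80:152,285:352]<105)*255
cs,_=cv2.findContours(m,0,1); k=max(cs,key=cv2.contourArea)
w=onplane(d,k[:,0].astype(float),40,d["T"])
print("bbox",w.min(0),w.max(0),"mid",(w.min(0)+w.max(0))/2, cv2.minAreaRect(w[:,:2].astype(np.float32)))
q=onplane(d,np.array([(168,37),(311,39),(302,132),(176,131)])/.75,40,d["T"]);print(q.round(1),q.mean(0))
print("yaws",[np.arctan2(*(b-a)[:2][::-1]).round(3) for a,b in((q[0],q[1]),(q[3],q[2]),(q[0],q[3]),(q[1],q[2]))])
cv2.imwrite("pics/v6.png",np.hstack([cv2.resize(im[75:157,275:357],(400,400),interpolation=2),cv2.cvtColor(cv2.resize(m[75:157,275:357],(400,400)),8)]))
t=cv2.inRange(cv2.cvtColor(optics.capture("top")["pixels"],cv2.COLOR_BGR2HSV),(5,150,80),(18,255,255))[205:240,265:320]
c=optics.capture("top"); ys,xs=np.nonzero(t); print("scraper top px",len(xs),xs.min()+265,xs.max()+265,ys.min()+205,ys.max()+205)
E
```

```text
bbox [ 503.88920343 -221.08628832   40.        ] [ 549.32051667 -192.85981217   40.        ] mid [ 526.60486005 -206.97305024   40.        ] ((526.61328125, -206.91465759277344), (28.1218318939209, 45.56565475463867), 89.11458587646484)
[[ 476.8 -280.7   40. ]
 [ 478.  -132.5   40. ]
 [ 576.8 -133.4   40. ]
 [ 576.2 -280.7   40. ]] [ 526.96722663 -206.83245085   40.        ]
yaws [np.float64(1.563), np.float64(1.567), np.float64(0.0), np.float64(-0.009)]
scraper top px 217 276 311 219 227
```

View pics/v6.png

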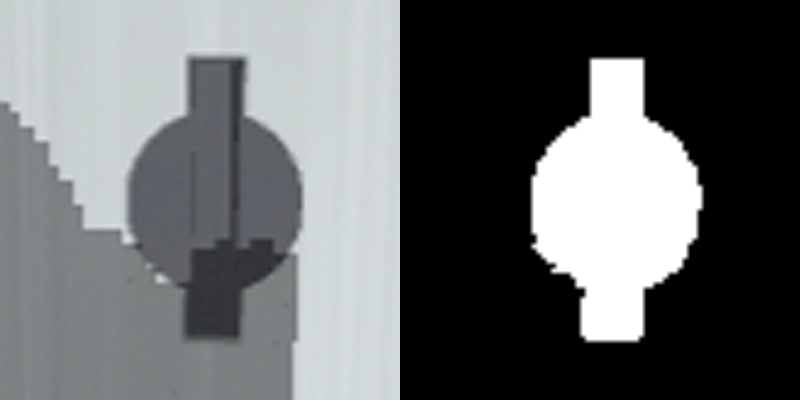

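```bash
python3 - <<'E'
from h import *
ctrl.wait(0.3)
c,T,im=wrist("wport2"); g=cv2.cvtColor(im,cv2.COLOR_BGR2GRAY)
a,b=onplane(c,[(318,115)],40,T)[0][:2],0
inv=np.linalg.inv(T)@np.array([526.6,-207,40,1]); u=int(c["cx"]+c["fx"]*inv[0]/-inv[2]); v=int(c["cy"]-c["fy"]*inv[1]/-inv[2])
m=np.zeros_like(g); s=np.s_[v-35:v+36,u-33:u+34]; m[s]=(g[s]<105)*255
cs,_=cv2.findContours(m,0,1); k=max(cs,key=cv2.contourArea); w=onplane(c,k[:,0].astype(float),40,T)
p=(w.min(0)+w.max(0))/2; print("port",p,np.ptp(w,axis=0),ctrl.get_obs()["position"])
if np.hypot(*(p[:2]-[526.6,-207]))>2.5 : raise SystemExit("check")
p=(p[:2]+[526.6,-207])/2; X=np.array([p[0]+.5,p[1]]); yw=np.pi-.005
ctrl.reach([*X,95],down(yw)); ctrl.wait(.3); print(ctrl.get_obs()["position"].round(1))
ctrl.move_l([*X,74],80); ctrl.wait(.3); o=ctrl.get_obs(); print(o["position"].round(1),o["force"].round(1)); f0=o["force"]
print(ctrl.move_l([*X,62],30,max_force=9)); o=ctrl.get_obs(); print(o["position"].round(1),o["force"].round(1),o["torque"].round(2),o["t"])
E
```

```text
port [ 526.84009063 -207.27048495   40.        ] [4.55856320e+01 2.82985321e+01 5.68434189e-14] [ 594.99500977 -207.98673716  150.02281454]
[ 528.9 -207.3   95.9]
[ 527.5 -207.3   74.3] [ 1.4  0.5 -2. ]
False
[ 527.6 -207.2   62.3] [-0.2 -0.3  1.5] [0.05 0.02 0.01] 24.975
```

The bar is in the port. I press it home now.

```bash
python3 - <<'E'
from h import *
X=[527.2,-207.1]; yw=np.pi-.005
print(ctrl.move_l([*X,46],25,max_force=22)); o=ctrl.get_obs(); print(o["position"].round(2),o["force"].round(1),o["torque"].round(2),o["t"])
ctrl.wait(.3); o=ctrl.get_obs(); print(o["position"].round(2),o["force"].round(1))
E
```

```text
True
[ 527.62 -207.23   51.45] [-0.4  0.3  4.7] [0.05 0.17 0.03] 25.4833
[ 527.62 -207.21   51.36] [-0.8 -1.1  4. ]
```

Home is reached at TCP z of about 51.4. I twist with a little extra downward bias, to pi/2 minus a small overtravel.

```bash
python3 - <<'E'
from h import *
X=[527.3,-207.1]
def st(l):
    o=ctrl.get_obs(); t=R.from_rotvec(o["eef_rot"]).as_matrix()[:2,0]
    print(l,o["position"].round(2),o["force"].round(1),o["torque"].round(2),"yaw",np.arctan2(t[1],t[0]).round(3),"grip",round(o["grip_force"],1),round(o["finger_gap"],3),round(o["t"],2))
ctrl.move_l([*X,50.3],20); ctrl.wait(.2); st("press")
for yw in (np.pi-.4,np.pi-.8,np.pi-1.2,np.pi-1.5,np.pi-1.6):
    ctrl.move_l([*X,50.3],60,attitude=down(yw)); st(round(yw-np.pi,2))
ctrl.wait(.4); st("end")
E
```

```text
press [ 527.66 -207.21   51.37] [-2.9  1.4 11.1] [0.23 0.47 0.04] yaw 3.137 grip 99.7 0.196 26.23
-0.4 [ 528.31 -207.5    51.32] [-0.5  0.5 10.3] [ 0.12  0.22 -0.08] yaw 2.741 grip 99.2 0.199 26.77
-0.8 [ 528.44 -207.93   51.34] [-0.2  1.   8.2] [ 0.05  0.2  -0.08] yaw 2.341 grip 99.1 0.201 27.32
-1.2 [ 528.29 -208.18   51.36] [-0.5  0.4  8.9] [-0.02  0.2   0.01] yaw 1.941 grip 99.1 0.198 27.88
-1.5 [ 528.1  -208.3    51.35] [-1.   0.   8.1] [0.05 0.22 0.  ] yaw 1.641 grip 99.2 0.199 28.32
-1.6 [ 527.98 -208.33   51.36] [-1.5 -0.2  8.4] [0.02 0.3  0.01] yaw 1.541 grip 99.2 0.197 28.57
end [ 527.98 -208.3    51.35] [-0.2  0.5  8. ] [0.04 0.22 0.04] yaw 1.541 grip 99.2 0.196 28.98
```

```bash
python3 - <<'E'
from h import *
ctrl.move_l([527.4,-207.4,49.7],20,attitude=down(np.pi-1.61)); ctrl.wait(.3)
o=ctrl.get_obs(); print(o["position"].round(2),o["force"].round(1),o["grip_force"],o["t"])
c,T,im=wrist("wend"); t=optics.capture("top")["pixels"]; s=optics.capture("side")["pixels"]
f=lambda a,w,h:cv2.resize(a,(w,h),interpolation=2)
cv2.imwrite("pics/v7.png",np.vstack([f(im,480,300),np.hstack([f(t[190:265,240:320],240,225),f(s[160:280,240:368],240,225)])]))
E
```

```text
[ 527.99 -208.38   51.33] [-1.9  2.  13.2] 99.6817696094513 29.525
```

View pics/v7.png

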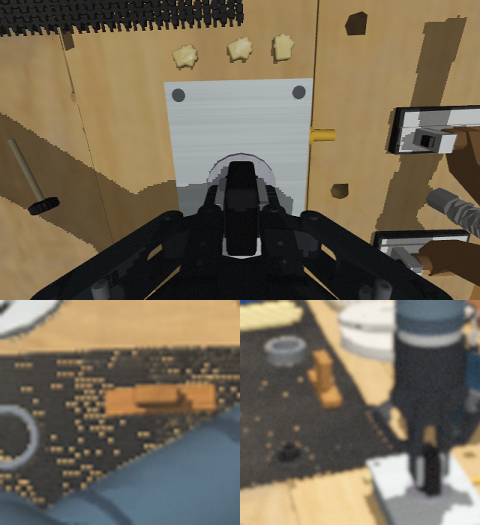

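The wrist view shows the handle at (242,205), turned with the tool and with its flange flat on the block. The chips lie on the bench at (185,55), (240,48) and (283,46). The scraper stands upright on the mat in both lower views. I hand in.

```bash
python3 -c "
from rig import ctrl
print(ctrl.hand_in())"
```

```text
the job is handed in; nothing more can be done
None
```

I handed the job in at about 29.5 s with the chips on the bench, the scraper upright on the mat, and the plug gripped, pressed home and turned about 90° clockwise; no verdict came back.

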